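Slide a sample tube into the reading station and hold the shuttle at its detent

TASK

Take the sample tube out of the white block rack and stand it, fully down and let go, in the tube pocket of the reading station's shuttle while the shuttle is at rest at the near end. Then hold the shuttle by its upright black handle and slide it along the rail, so that the tube goes in under the hood, until you feel the spring ball drop into its notch. Finish while still holding the handle there, ball in the notch (the return spring pulls the shuttle back out if you let go), with the tube upright and seated; leave the timer and the scissors where they lie.

Things in the scene. Friction and masses are not known exactly. Their poses are not given: they have to be found in the camera images.
- tube: capped sample tube, 87 mm tall: a 13 mm tube with a ribbed cap, 17 mm across, on its top 25 mm (from 62 mm to 87 mm above its bottom). 14 g, loose. Origin at the centre of its bottom, z up along the tube. At the start it stands alone in the middle hole of the rack, its bottom 6 mm above the bench; lift it straight out.
- rack: white block rack, 36 x 150 x 40 mm high, fixed to the bench, with five holes in a row along its y, 28 mm apart, 16.5 mm wide, 34 mm deep; only the middle one is filled. Origin under its centre. Beyond its left (+y) end stands a pump bottle 188 mm high, fixed: come in above it.
- station: tube reading station, fixed: flat base 332 x 124 mm, a low rail along its x, at the far (+x) end a white hood 112 mm wide, 133 mm high, from x = 52 to 132 mm, its front opening 64 mm wide, 121 mm high. Origin on the bench under the pocket axis at rest; x points along the rail into the hood, z up. A steel notch plate, 32 mm high, runs along the rail's -y side.
- travel (a joint): travel of the shuttle along the station's x (m): 0 at rest at the near end, where the return spring keeps it; 0.106 at the far stop. The spring pulls back with about 7.5 N all the way; friction is under 1 N. The notch lies between 0.080 and 0.100 and differs from one start to the next (adjustable plate).
- pocket (a point): centre of the floor of the tube pocket on the shuttle, 22 mm above the bench; a round hole 16.5 mm wide, 40 mm deep, with a bevelled mouth (the block's top, 34 x 36 mm, is 62 mm above the bench). It moves with the shuttle: station x = travel, y = 0.
- shuttle: the shuttle on the rail: a black carriage 172 mm long and 44 mm wide, with the tube block at its front and the upright handle near its rear end. Origin on the bench below the pocket's axis; x points along the rail into the hood, z up.
- handle (a point): middle of the shuttle's upright black handle, 130 mm before the pocket axis and 55 mm above the bench: a ribbed fin 30 mm long (along the rail), 12 mm thick (across it, the shuttle's y), its foot 25 mm and its top 74 mm above the bench. Pinch it from above across the 12 mm; nothing on the station within 80 mm of it is higher than 38 mm.
- detent_ball (a joint): how far the spring ball stands out of the shuttle's side (m): about 0 on the flat plate, 0.002 at the notch's centre, over 0.0006 within 1.6 mm of it; it drops in and climbs out over 4.5 mm either side. Push needed: about 8 N on the flat, falling to 3 N as the ball drops in, a sudden rise to 13 N at the centre, then back to 8 N beyond. The ball alone does not hold against the return spring.
- timer: white bench timer with a knob, 68 x 62 x 24 mm, loose on the bench: leave alone. Origin under its centre.
- scissors: scissors, 87 x 199 x 9 mm, loose on the bench: leave alone. Origin under the middle.

How it is judged:
By the outcome, as a careful person would: the job done as asked, in the order asked, and still so for the second after the job is handed in, while the arm keeps its last pose, push and grip.
It also fails if it takes over 72 s, if anything falls off the work surface, if the arm or the gripper's body presses on something with over 40 N, if the wrist force passes 120 N, or if a joint passes its speed limit or range.

ROBOT

A 7-joint arm with a two-finger parallel gripper is mounted at the origin on a cart in front of the work surface, level with it; the furniture and walls round the work are solid. World frame = base frame: x ahead of the robot, y to its left, z up, the work surface at z = 0. Lengths are in mm, angles in rad, forces in N, time in s.
With the tool pointing down it reaches from about 425 to 875 mm from the base axis. Payload 9.9 kg.
Tool frame: the origin (TCP) lies midway between the tips of the shut fingers; the grasp point (between the pads) lies 19 mm behind it; z points along the fingers, y is the line along which they close (so a half turn about z gives the same grasp; the last joint's range is limited). The gripper opens to 85 mm and grips with 20 to 120 N. Pads are 22 mm wide; open, the fingers measure 114 mm over their backs; the gripper's body (76 mm by 85 mm) begins 54 mm behind the grasp point. The pads swing forward as they close: fully open they stand 13 mm farther back than shut.
Start: joints at [1.048, 0.576, 0.025, 1.437, -0.015, 1.129, -0.057], TCP at [286.781, -611.053, 231.289] pointing down, gripper open.
Joint ranges: [-2.76, 2.76], [-0.34, 2.15], [-1.52, 1.57], [0.19, 2.46], [-1.09, 4.23], [0.17, 1.99], [-2.82, 2.82]. Speed limits (rad/s): [2.22, 2.22, 3.01, 3.01, 3.14, 3.14, 3.14].

INTERFACE

Orientations are given as a 3x3 rotation matrix whose columns are the frame's x, y, z axes.
In Python, from cell import env gives the robot as it stands. Calls block until the motion is done:
- env.goto(position, orientation): joint-space move of the TCP to a pose.
- env.move_straight(position, frame=None, feed=150, f_stop=None): straight line of the TCP; frame=None keeps the orientation; feed is the mean speed in mm/s. With f_stop (N) it stops when the force on the tool has changed by that much, and returns True; else False.
- env.goto_joints(angles): joint-space move.
- env.move_gripper(opening, grasp_force=None): opening from 0.0 (shut) to 1.0 (fully open); grasp_force is the grip in N (None keeps the last); returns when the fingers have stopped.
- env.dwell(seconds).
- env.ik(position, orientation): joint angles nearest the present ones, or None.
- env.grab_frame(name): name is "side" or "top" or "wrist"; returns a dict with "color" (420x560x3 uint8, red, green, blue), "z_map" (420x560 float32, mm along the optical axis (not along the pixel's ray), 0 where there is no reading), "fx", "fy", "cx", "cy" (pixels), "pose" (4x4, takes a point from camera to world coordinates); the wrist camera has in their place "T_tool_cam" (4x4, takes a point from camera to tool coordinates, whose origin is the TCP and whose axes are the flange's). Camera axes: x right, y down, z forward; pixel columns grow to the right and rows downward; lengths in mm; the calibration is good to about 2 mm. A picture is of the moment at which its call begins: read the wrist's pose just before it.
A pose or a line that the arm cannot do raises env.PlanningError and nothing moves.
- env.sign_off(): hands the job in; it is judged then, once.
Readings, each from a call of its own:
- env.read_clock(): time.
- env.read_joint_pos(): joint angles.
- env.read_joint_vel(): joint speeds.
- env.read_joint_efforts(): joint torques, N m.
- env.read_tcp_pos(): TCP position.
- env.read_ee_rot(): TCP orientation.
- env.read_ft_force(): force on the tool from outside, world axes, zero at the start.
- env.read_ft_torque(): the same for the moment, N m.
- env.read_finger_gap(): opening from 0.0 (shut) to 1.0 (fully open).
- env.read_grip_force(): force on a finger pad.
Only numpy, scipy, OpenCV 4.12 (cv2) and the standard library are available. Lean on these libraries where they do the work, as an engineer would, in place of code of your own. Each camera call takes 0.05 s, during which the arm holds its last target. There are 200 camera calls.

## Working session

There is one attempt and no reset: what is moved stays moved. The work goes in short steps, each a Python script; the robot and the scene stay as the last script left them, time stands still between calls to the robot, and variables do not carry over. Pictures are saved under pics/ and viewed, at most 10 in all, crops included, and the job is handed in when it is done.

```bash
mkdir -p pics; ls; python3 - <<'E'
from cell import env
import numpy as np, cv2
for n in("top","side"):
    f=env.grab_frame(n); np.savez(f"{n}0.npz",**f)
    cv2.imwrite(f"pics/{n}0.png",f["color"][:,:,::-1]); print(n,f["fx"],f["cx"],f["cy"],np.round(f["pose"],3).tolist())
print(env.read_clock(),env.read_ee_rot())
E
```

```text
pics
top 462.81535036727377 290.9425036619706 216.78972602585375 [[-0.032, -0.975, 0.218, 321.617], [-0.999, 0.032, -0.002, -165.721], [-0.005, -0.218, -0.976, 1043.902], [0.0, 0.0, 0.0, 1.0]]
side 534.1916573908769 288.0528532280132 209.6468162580594 [[-0.987, -0.044, 0.155, 359.118], [-0.161, 0.373, -0.914, 958.771], [-0.017, -0.927, -0.375, 514.955], [0.0, 0.0, 0.0, 1.0]]
0.1 [[ 9.05240062e-01  4.24899991e-01 -6.53590946e-04]
 [ 4.24900490e-01 -9.05239189e-01  1.25884371e-03]
 [-5.67734566e-05 -1.41726687e-03 -9.99998994e-01]]
```

View pics/top0.png

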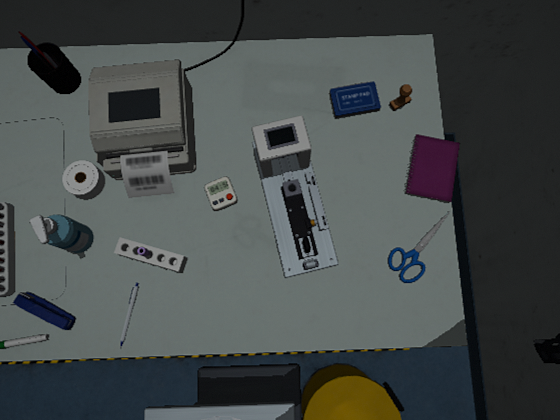

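View pics/side0.png

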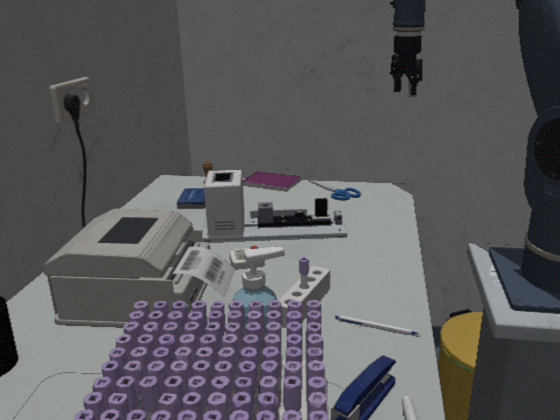

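The top view shows the rack at about (150,255) with the purple cap at (143,252). The station runs from (310,272) to (285,140), with its hood at the top (+x). The side view shows the black handle at (321,207) and the tube block at (265,213). Next I'll measure with depth.

```bash
cat > h.py <<'E'
import numpy as np, cv2
def cloud(f,T=None):
    z=f["z_map"].astype(float); v,u=np.mgrid[:z.shape[0],:z.shape[1]]
    p=np.stack([(u-f["cx"])/f["fx"]*z,(v-f["cy"])/f["fy"]*z,z],-1)
    T=f["pose"] if T is None else T
    w=p@T[:3,:3].T+T[:3,3]; w[z==0]=np.nan
    return w
def ray(f,uv,h,T=None):
    "pixels onto plane z=h"
    T=f["pose"] if T is None else T
    uv=np.atleast_2d(uv).astype(float)
    d=np.c_[(uv[:,0]-f["cx"])/f["fx"],(uv[:,1]-f["cy"])/f["fy"],np.ones(len(uv))]@T[:3,:3].T
    return (T[:3,3]+d*((h-T[2,3])/d[:,2])[:,None])[:,:2]
E
python3 - <<'E'
from h import *
f=dict(np.load("top0.npz")); w=cloud(f); c=f["color"].astype(int)
def box(m,n):
    k,lab,st,ce=cv2.connectedComponentsWithStats(m.astype(np.uint8))
    for i in range(1,k):
        if st[i,4]>n:
            q=w[lab==i]; r=cv2.minAreaRect(q[:,:2].astype(np.float32))
            print(st[i].tolist(),np.round(r[0],1),np.round(r[1],1),round(r[2],1),"z",np.round(np.median(q[:,2]),1))
u=np.arange(560)[None,:];v=np.arange(420)[:,None]
Z=w[...,2]
print("rack");box((Z>30)&(Z<48)&(u>100)&(u<200)&(v>225)&(v<285),60)
print("cap");box((Z>75)&(Z<105)&(u>125)&(u<165)&(v>235)&(v<265),5)
S=(u>245)&(u<345)&(v>105)&(v<285)
print("hood");box((Z>120)&S,60)
print("high");box((Z>50)&(Z<85)&S&(v>170),8)
print("base");box((Z>4)&(Z<50)&S,100)
print("bench",np.nanmedian(Z[300:330,150:400]))
cv2.imwrite("pics/z.png",cv2.resize(f["color"][160:290,240:350,::-1],None,fx=4.5,fy=4.5,interpolation=2))
E
```

```text
rack
[113, 237, 71, 35, 922] [473.5 147.3] [150.9  36.2] 72.2 z 39.3
cap
[137, 247, 11, 9, 74] [472.4 146. ] [16.5 15.3] 88.4 z 91.6
hood
[251, 115, 60, 48, 1942] [ 696.8 -151.4] [ 80.7 112.2] 11.8 z 133.1
high
[282, 179, 19, 19, 233] [ 607.1 -170.2] [35.2 36.3] 11.3 z 61.6
[302, 237, 8, 15, 90] [ 479.9 -197.3] [28.4 12.9] 11.6 z 72.6
base
[332, 106, 13, 12, 123] [ 811.8 -290.5] [30.8 26. ] 5.1 z 17.2
[252, 141, 86, 137, 5813] [ 588.5 -173.4] [332.5 126.6] 12.1 z 14.5
bench -0.21137940815947331
```

View pics/z.png

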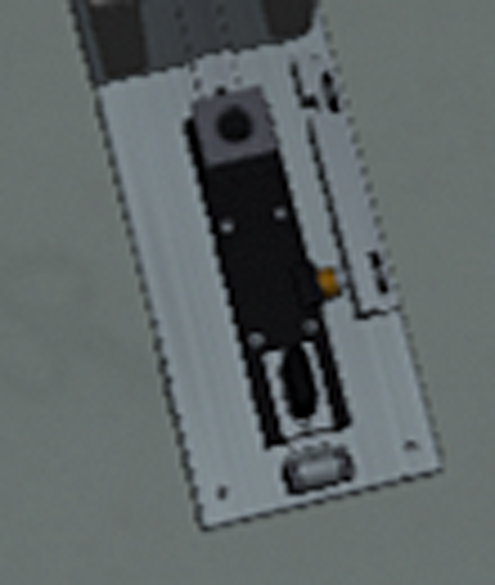

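Both depth estimates agree on a station yaw of about 12°: pocket near (607,-170), handle near (480,-197). The crop shows the pocket hole at (235,125) and the fin at (298,383). Next I'll take wrist views above the pocket and the tube.

```bash
cat >> h.py <<'E'
A=0.2075
c_,s_=np.cos(A),np.sin(A)
R=np.array([[c_,s_,0],[s_,-c_,0],[0,0,-1.]])
def wrist(env,name):
    T=np.eye(4);T[:3,:3]=env.read_ee_rot();T[:3,3]=env.read_tcp_pos()
    f=env.grab_frame("wrist"); f["pose"]=T@f["T_tool_cam"]
    np.savez(name+".npz",**f); cv2.imwrite(f"pics/{name}.png",f["color"][:,:,::-1]); return f
E
python3 - <<'E'
from h import *
from cell import env
env.goto([560,-180,250],R); f=wrist(env,"w1"); print(env.read_clock(),env.read_tcp_pos(),f["T_tool_cam"].round(2).tolist())
env.goto([472,146,220],R); f=wrist(env,"w2"); print(env.read_clock(),env.read_tcp_pos(),env.read_joint_pos())
a=cv2.imread("pics/w1.png");b=cv2.imread("pics/w2.png")
cv2.imwrite("pics/w12.png",cv2.resize(np.hstack([a,b]),(800,300)))
E
```

```text
2.0 [ 559.63445116 -181.39251131  249.94131238] [[-0.0, -0.95, -0.32, 83.35], [1.0, -0.0, -0.0, 0.73], [-0.0, -0.32, 0.95, -143.1], [0.0, 0.0, 0.0, 1.0]]
3.3333 [472.81098721 144.59282927 220.07007842] [-0.31333306  0.32176039 -0.10532379  1.91658283  0.04304609  0.90514481
 -1.80551117]
```

View pics/w12.png

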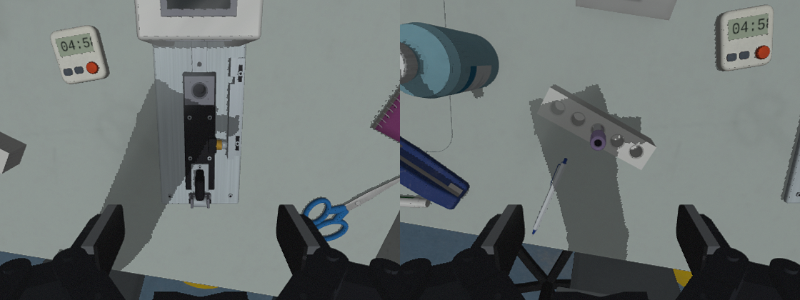

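The left wrist view shows the pocket block at (199,88) and the fin at (199,185). The right view shows the cap at (598,135), which is unobstructed. Next I'll get the numbers from the wrist depth.

```bash
python3 - <<'E'
from h import *
from cell import env
print(env.read_tcp_pos(),env.read_ee_rot().round(4).tolist(),env.read_clock())
f=dict(np.load("w1.npz"));w=cloud(f);Z=w[...,2]
def box(m,n):
    k,lab,st,ce=cv2.connectedComponentsWithStats(m.astype(np.uint8))
    for i in range(1,k):
        if st[i,4]>n:
            q=w[lab==i]; r=cv2.minAreaRect(q[:,:2].astype(np.float32))
            print(st[i].tolist(),np.round(r[0],1),np.round(r[1],1),round(r[2],1),"z",np.round(np.median(q[:,2]),1))
near=lambda x,y,r:np.hypot(w[...,0]-x,w[...,1]-y)<r
print("block");box(near(607,-170,40)&(Z>55)&(Z<68),30)
print("handle");box(near(480,-197,30)&(Z>66)&(Z<80),20)
# hole: dark pixels inside the block
g=cv2.cvtColor(f["color"],cv2.COLOR_RGB2GRAY)
B=np.zeros_like(g); m=(near(607,-170,40)&(Z>55)&(Z<68)).astype(np.uint8)
pts=np.argwhere(m)[:,::-1].astype(np.int32); cv2.fillConvexPoly(B,cv2.convexHull(pts),1)
B=cv2.erode(B,np.ones((7,7)))
h=(B>0)&(Z<50); cs,_=cv2.findContours(h.astype(np.uint8),0,1)
for c in cs:
    if cv2.contourArea(c)>20:
        (x,y),r=cv2.minEnclosingCircle(c); print("hole",x,y,r,ray(f,[x,y],62),cv2.boundingRect(c))
f=dict(np.load("w2.npz"));w=cloud(f);Z=w[...,2]
print("cap");box(near(472,146,25)&(Z>86)&(Z<100),20)
m=near(472,146,25)&(Z>88)&(Z<100); print(np.nanmean(w[m],0))
print("rack");box(near(472,146,100)&(Z>34)&(Z<45),100)
E
```

```text
[472.81098721 144.59282927 220.07007842] [[0.979, 0.2037, 0.0004], [0.2037, -0.979, -0.0005], [0.0003, 0.0005, -1.0]] 3.3333
block
[258, 106, 43, 41, 1429] [ 607.4 -171.1] [34.  36.1] 11.8 z 62.3
handle
[273, 250, 14, 31, 376] [ 481.1 -197.8] [29.3 12.7] 12.0 z 73.5
hole 279.0 125.21428680419922 9.081646919250488 [[ 608.37992984 -170.94289189]] (270, 117, 19, 18)
cap
[266, 187, 23, 24, 421] [474.  146.7] [16.4 16.3] 57.7 z 93.2
[474.30599941 146.74302609  92.874847  ]
rack
[192, 121, 167, 117, 5450] [473.6 147.1] [150.1  36.6] 72.1 z 40.3
```

```bash
cat >> h.py <<'E'
def mv(env,p,**k):
    "straight move, corrected once for the standing error"
    p=np.array(p,float); r=env.move_straight(p,frame=R,**k)
    if r: return r
    e=p-env.read_tcp_pos()
    if np.hypot(e[0],e[1])>.5 and 'f_stop' not in k: env.move_straight(p+e,frame=R,feed=30)
    return r
E
python3 - <<'E'
from h import *
from cell import env
env.move_gripper(.5,25)
mv(env,[473.9,146.6,110]); mv(env,[473.9,146.6,60],feed=60)
print(env.read_tcp_pos(),env.read_ft_force(),env.read_clock())
env.move_gripper(0,30); print(env.read_finger_gap(),env.read_grip_force(),env.read_tcp_pos(),env.read_ft_force())
t=env.read_tcp_pos()
env.move_straight([t[0],t[1],125],feed=80)
print(env.read_finger_gap(),env.read_tcp_pos(),env.read_ft_force(),env.read_clock())
f=wrist(env,"w3")
s=env.grab_frame("side");np.savez("side3.npz",**s)
a=f["color"][150:420,130:430];b=cv2.resize(s["color"][150:330,230:400],(300,318))[:270]
cv2.imwrite("pics/w3b.png",np.hstack([a,b])[:,:,::-1])
E
```

```text
[474.08185554 146.66205283  60.19527882] [0.48348739 0.04984634 0.39886528] 5.6917
0.19364312999598957 29.182523488998413 [474.19721635 146.71178739  60.36637504] [-0.75396748  0.09489757  2.92823764]
0.18515784900862509 [473.89129533 146.59570301 124.60357564] [ 0.29711653  0.40545508 -0.24970827] 7.0
```

View pics/w3b.png

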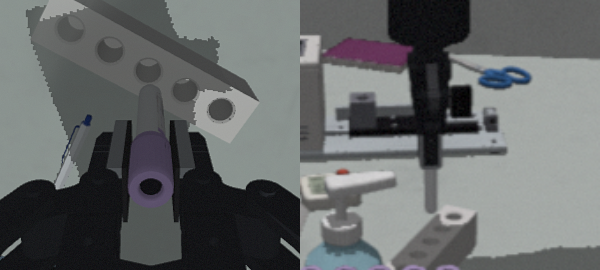

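The tube is gripped by the cap and hangs upright, clear of the rack. Next I'll carry it to the pocket.

```bash
python3 - <<'E'
from h import *
from cell import env
t=env.read_tcp_pos()
env.move_straight([t[0],t[1],155],feed=150)
mv(env,[607.7,-170.9,155],feed=200)
print(env.read_tcp_pos(),env.read_clock())
w=wrist(env,"w4")
r=mv(env,[607.7,-170.9,75],feed=40,f_stop=6)
print(r,env.read_tcp_pos(),env.read_ft_force(),env.read_ft_torque(),env.read_clock(),env.read_finger_gap())
f=wrist(env,"w5"); s=env.grab_frame("side");np.savez("side5.npz",**s)
a=f["color"][100:420,130:430];b=cv2.resize(s["color"][160:260,190:360],(544,320))[:,:500]
cv2.imwrite("pics/w5b.png",np.hstack([a,b])[:,:,::-1])
E
```

```text
[ 607.76287324 -171.79255527  155.02567081] 9.575
True [ 607.93423189 -170.9810585    79.3644085 ] [-1.00761252  0.47629865  6.40546163] [-0.04823963  0.16825254 -0.05293975] 11.325 0.18547266973538215
```

View pics/w5b.png

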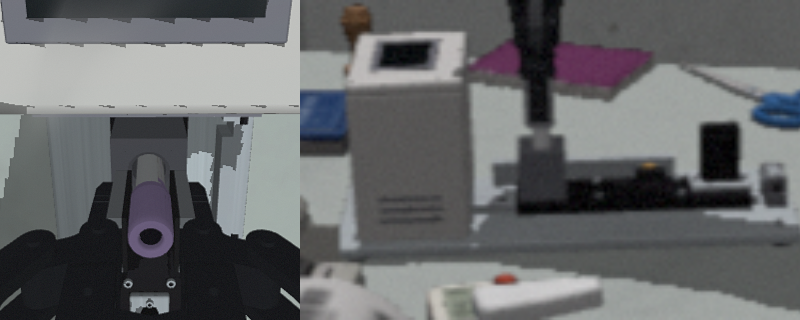

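The tube is well into the block, about 3 mm short of the computed floor. I'll press gently once more.

```bash
python3 - <<'E'
from h import *
from cell import env
r=env.move_straight([607.7,-170.9,75.5],frame=R,feed=20,f_stop=8)
print(r,env.read_tcp_pos(),env.read_ft_force(),env.read_ft_torque(),env.read_clock())
E
```

```text
True [ 609.54327069 -171.19259797   78.47775171] [-1.17343587 -0.87073067  5.54858814] [-0.02407616  0.25630368 -0.01008616] 11.6333
```

```bash
python3 - <<'E'
from h import *
from cell import env
print(env.read_tcp_pos(),env.read_ft_force())
env.move_gripper(.5); print(env.read_tcp_pos(),env.read_ft_force())
t=env.read_tcp_pos()
env.move_straight([t[0],t[1],180],feed=150)
env.move_straight([560,-181,230],frame=R,feed=200)
f=wrist(env,"w6"); w=cloud(f);Z=w[...,2]
m=(np.hypot(w[...,0]-607.5,w[...,1]+171)<20)&(Z>90)
q=w[m]; r=cv2.minAreaRect(q[:,:2].astype(np.float32)); zt=np.percentile(q[:,2],90); print(zt,q[q[:,2]>zt-4].mean(0),r)
m=(np.hypot(w[...,0]-480,w[...,1]+197)<30)&(Z>66); r=cv2.minAreaRect(w[m][:,:2].astype(np.float32)); print("handle",r,np.median(w[m][:,2]))
print(env.read_clock())
s=env.grab_frame("side");np.savez("side6.npz",**s)
a=f["color"][20:340,130:430];b=cv2.resize(s["color"][160:260,190:360],(544,320))[:,:500]
cv2.imwrite("pics/w6b.png",np.hstack([a,b])[:,:,::-1])
E
```

```text
[ 609.54327069 -171.19259797   78.47775171] [-1.17343587 -0.87073067  5.54858814]
[ 608.93347688 -170.98618298   77.65500339] [-0.93838031 -1.02511343 -0.22257901]
113.50848106267912 [ 607.3348324  -171.47573033  112.18419613] ((607.5205078125, -171.67886352539062), (16.785465240478516, 16.302682876586914), 50.935672760009766)
handle ((481.2030334472656, -197.8089599609375), (29.020946502685547, 12.919360160827637), 12.163812637329102) 73.43681703630625
13.3917
```

View pics/w6b.png

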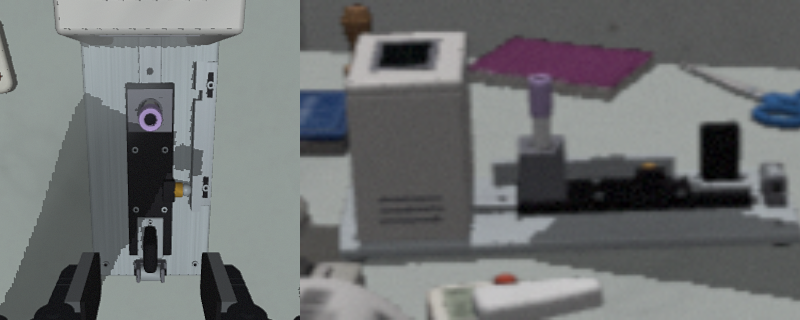

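```bash
python3 - <<'E'
from h import *
for n,x,y,h in(("w2",474,146.6,93),("w6",607.5,-171.3,109)):
    f=dict(np.load(n+".npz"));w=cloud(f);Z=w[...,2]
    q=w[(np.hypot(w[...,0]-x,w[...,1]-y)<20)&(Z>h-12)]
    print(n,np.histogram(q[:,2],np.arange(h-12,h+8)),)
f=dict(np.load("w6.npz"));w=cloud(f)
for (x,y) in((607.3,-171),(612,-160),(480,-197)):
    pass
Z=w[...,2];m=(np.abs(w[...,0]-612)<20)&(np.abs(w[...,1]+171)<20)&(Z>55)&(Z<68);print("block top",np.median(Z[m]))
E
```

```text
w2 (array([  4,  10,   6,   8,   9,   8,   7,  13,   9,  26,  56,  78, 119,
        99,   6,   0,   0,   0,   0]), array([ 81,  82,  83,  84,  85,  86,  87,  88,  89,  90,  91,  92,  93,
        94,  95,  96,  97,  98,  99, 100]))
w6 (array([  3,   6,   3,   2,   2,   3,   6,   2,   4,   4,   4,  14,  29,
        78,  64, 167, 112,  13,   1]), array([ 97,  98,  99, 100, 101, 102, 103, 104, 105, 106, 107, 108, 109,
       110, 111, 112, 113, 114, 115, 116]))
block top 62.36010327540299
```

The cap top sits about 3 mm above where a seated tube should be, so it isn't fully down. I'll tap it down from above with closed fingers.

```bash
python3 - <<'E'
from h import *
from cell import env
env.move_gripper(0)
mv(env,[607.3,-171.3,150],feed=200)
print(env.read_tcp_pos(),env.read_ft_force())
r=env.move_straight([607.3,-171.3,104],frame=R,feed=25,f_stop=12)
print(r,env.read_tcp_pos(),env.read_ft_force(),env.read_ft_torque(),env.read_clock())
t=env.read_tcp_pos()
env.move_straight([t[0],t[1],150],feed=150)
env.move_straight([560,-181,230],frame=R,feed=200)
f=wrist(env,"w7"); w=cloud(f);Z=w[...,2]
q=w[(np.hypot(w[...,0]-607.3,w[...,1]+171.3)<20)&(Z>97)]
print(np.histogram(q[:,2],np.arange(97,116))[0],q[:,:2].mean(0))
E
```

```text
[ 607.11858279 -171.55827392  150.31965921] [ 0.34525027 -0.15288969  0.9360261 ]
True [ 607.88605697 -171.45813387  112.57267629] [-0.60787246 -0.3092804   7.55078738] [-0.02493581  0.11049017  0.03916159] 15.9
[  4   3   4   1   7   1   4   2   4   5   3   8  29  64  93 170 106  11] [ 608.34373979 -171.31196715]
```

```bash
python3 - <<'E'
from h import *
from cell import env
env.move_gripper(.5)
env.move_straight([480,-80,230],frame=R,feed=250)
t=env.grab_frame("top");s=env.grab_frame("side");np.savez("top7.npz",**t)
for n,f in(("top0",dict(np.load("top0.npz"))),("top7",t),("side0",dict(np.load("side0.npz"))),("side7",s)):
    w=cloud(f);Z=w[...,2]
    x,y,h=(474,146.6,93) if n[-1]=="0" else (607.5,-171.3,109)
    q=w[(np.hypot(w[...,0]-x,w[...,1]-y)<13)&(Z>h-20)]
    b=w[(np.abs(w[...,0]-607.5)<20)&(np.abs(w[...,1]+171)<20)&(Z>57)&(Z<67)]
    print(n,len(q),np.percentile(q[:,2],[50,75,90,97]).round(1),q[:,:2].mean(0).round(1),"block",np.median(b[:,2]).round(2))
print(env.read_clock())
E
```

```text
top0 79 [91.5 93.2 94.4 95.5] [472. 145.] block 61.8
top7 71 [110.9 112.3 113.2 114.4] [ 605.3 -170.9] block 61.69
side0 131 [85.7 90.7 92.8 93.5] [470.1 152.1] block 61.13
side7 74 [104.5 109.8 111.3 111.8] [ 603.2 -166.4] block 61.37
18.225
```

All three cameras agree the tube is about 3 mm high. I'll regrip it, lift slightly, then lower again with more push, logging height against force.

```bash
python3 - <<'E'
from h import *
from cell import env
P=lambda s:print(s,env.read_tcp_pos().round(2),env.read_ft_force().round(2),env.read_ft_torque().round(3),round(env.read_clock(),2))
env.move_straight([560,-181,200],frame=R,feed=250)
mv(env,[607.4,-171.3,150],feed=200)
mv(env,[607.4,-171.3,79],feed=80);P("pre")
env.move_gripper(0,30);P("grip")
t=env.read_tcp_pos()
env.move_straight([t[0],t[1],t[2]+12],feed=60);P("up")
for tgt,f in((t[2]+4,8),(t[2]-1,15),(t[2]-4,20)):
    r=env.move_straight([607.5,-171.1,tgt],frame=R,feed=20,f_stop=f);P(r)
w6=wrist(env,"w8")
E
```

```text
pre [ 607.81 -171.41   79.52] [ 0.46 -0.28  0.18] [-0.011 -0.047  0.06 ] 20.68
grip [ 607.76 -171.36   79.57] [-0.19  0.06  3.47] [-0.046 -0.024 -0.029] 21.02
up [ 608.06 -171.46   92.15] [-0.11  0.45 -1.4 ] [-0.021 -0.025 -0.014] 21.38
False [ 607.43 -171.07   83.36] [-0.96 -0.5  -0.15] [ 0.015  0.01  -0.017] 21.93
True [ 608.24 -171.26   79.51] [-1.2   0.75  7.2 ] [ 0.017  0.341 -0.056] 22.23
True [ 609.44 -171.16   78.99] [-2.71  0.99  8.31] [0.157 0.623 0.057] 22.44
```

```bash
python3 - <<'E'
from h import *
f=dict(np.load("w1.npz"));w=cloud(f)
print(f["pose"][:3,3])
print(w[112:140,266:292,2][::2,::2].round(0).astype(int))
f=dict(np.load("w2.npz"));w=cloud(f);Z=w[...,2]
q=w[(np.hypot(w[...,0]-473.6,w[...,1]-147.1)<75)&(Z<33)&(Z>1)]
print("rack holes",np.histogram(q[:,2],np.arange(0,34,2)))
E
```

```text
[ 641.42014176 -164.95250631  393.03964522]
[[61 62 61 62 62 63 62 63 63 61 62 62 62]
 [63 63 63 64 64 63 62 62 63 62 62 62 61]
 [63 62 63 63 62 61 62 62 62 61 62 63 62]
 [63 61 62 61 61 24 26 23 25 61 62 62 63]
 [63 63 62 26 27 26 26 26 26 26 25 62 63]
 [61 62 62 25 25 25 25 26 27 25 24 61 62]
 [62 62 47 26 26 27 26 24 24 26 26 42 62]
 [60 62 48 26 26 25 24 25 25 25 26 48 61]
 [63 62 54 30 25 26 26 26 25 25 29 55 62]
 [62 63 62 44 31 27 26 26 24 29 44 60 63]
 [62 63 62 56 46 38 32 33 35 44 57 63 63]
 [63 62 62 61 58 51 49 49 51 57 62 62 62]
 [62 63 62 63 62 60 61 60 60 61 62 62 63]
 [63 62 62 63 62 63 62 63 62 63 64 62 64]]
rack holes (array([2387,  240,  149,  362,   92,   86,   95,   90,   97,   85,   99,
        106,  111,   94,  111,  122]), array([ 0,  2,  4,  6,  8, 10, 12, 14, 16, 18, 20, 22, 24, 26, 28, 30, 32]))
```

The depth inside the empty pocket in w1 already read about 25 mm, so its real floor is there and the tube is fully down on it. I'll release it and take the handle.

```bash
python3 - <<'E'
from h import *
from cell import env
P=lambda s:print(s,env.read_tcp_pos().round(2),env.read_ft_force().round(2),round(env.read_clock(),2))
env.move_gripper(.5); P("open")
t=env.read_tcp_pos()
env.move_straight([t[0],t[1],185],feed=150)
mv(env,[480.7,-197.9,180],feed=200)
f=wrist(env,"w9"); w=cloud(f);Z=w[...,2]
m=(np.hypot(w[...,0]-480,w[...,1]+197)<30)&(Z>66)&(Z<80); print("handle",cv2.minAreaRect(w[m][:,:2].astype(np.float32)))
q=w[(np.hypot(w[...,0]-607.5,w[...,1]+171.3)<20)&(Z>97)]; print("cap",np.percentile(q[:,2],[50,90]),q[:,:2].mean(0))
mv(env,[480.7,-197.9,90],feed=150)
r=env.move_straight([480.7,-197.9,42],frame=R,feed=60,f_stop=15);P(r)
env.move_gripper(0,70);P("grip");print(env.read_finger_gap(),env.read_grip_force())
s=env.grab_frame("side")
a=f["color"];b=cv2.resize(s["color"][150:270,190:360],(400,282))
cv2.imwrite("pics/w9b.png",np.hstack([cv2.resize(a,(376,282)),b])[:,:,::-1])
E
```

```text
open [ 608.93 -171.22   77.98] [ 0.25  0.27 -0.12] 22.87
handle ((480.8157958984375, -198.02439880371094), (29.25531768798828, 12.364055633544922), 11.46254825592041)
cap [106.82017823 112.53238015] [ 600.21712973 -173.24714808]
False [ 480.85 -197.96   42.17] [-0.17  0.68 -0.37] 26.53
grip [ 480.67 -197.12   42.48] [-2.23  4.68  5.85] 26.92
0.1260114316790362 68.34441304206848
```

View pics/w9b.png

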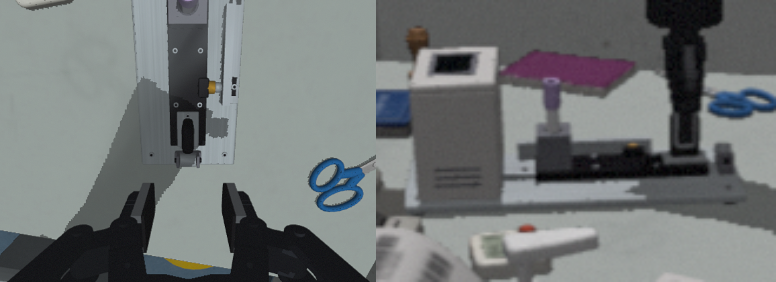

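The tube stands upright in the block and the fingers hold the fin. Next I'll slide.

```bash
python3 - <<'E'
from h import *
from cell import env
d=np.array([np.cos(.2085),np.sin(.2085),0]); t0=env.read_tcp_pos(); np.save("t0.npy",t0)
f0=env.read_ft_force()
env.move_straight(t0+d*40,feed=50); print(env.read_ft_force()@d, (env.read_tcp_pos()-t0)@d,env.read_ft_force().round(1))
env.move_straight(t0+d*74,feed=50)
dip=False;x=74
log=[]
while x<105:
    x+=.8; env.move_straight(t0+d*x,feed=15)
    F=-(env.read_ft_force()@d); a=(env.read_tcp_pos()-t0)@d; log.append((round(x,1),round(a,2),round(F,1)))
    if F<5.5: dip=True
    if dip and F>10: break
print(log); print(env.read_clock(),env.read_ft_force().round(1),env.read_finger_gap())
E
```

```text
-9.084333045137686 37.09774379431892 [-9.1 -1.   6.5]
[(74.8, np.float64(71.74), np.float64(9.4)), (75.6, np.float64(72.55), np.float64(9.6)), (76.4, np.float64(73.38), np.float64(9.5)), (77.2, np.float64(74.25), np.float64(10.1)), (78.0, np.float64(75.0), np.float64(9.0)), (78.8, np.float64(75.83), np.float64(9.0)), (79.6, np.float64(76.66), np.float64(9.3)), (80.4, np.float64(77.47), np.float64(9.3)), (81.2, np.float64(78.29), np.float64(9.3)), (82.0, np.float64(78.75), np.float64(10.5)), (82.8, np.float64(79.59), np.float64(9.6)), (83.6, np.float64(80.42), np.float64(9.5)), (84.4, np.float64(81.22), np.float64(10.2)), (85.2, np.float64(82.03), np.float64(10.0)), (86.0, np.float64(82.87), np.float64(10.9)), (86.8, np.float64(83.73), np.float64(10.3)), (87.6, np.float64(84.59), np.float64(9.7)), (88.4, np.float64(85.56), np.float64(9.1)), (89.2, np.float64(86.57), np.float64(8.7)), (90.0, np.float64(87.77), np.float64(6.3)), (90.8, np.float64(88.88), np.float64(5.9)), (91.6, np.float64(89.77), np.float64(5.8)), (92.4, np.float64(90.02), np.float64(8.0)), (93.2, np.float64(90.15), np.float64(9.9)), (94.0, np.float64(90.28), np.float64(11.3)), (94.8, np.float64(90.42), np.float64(14.5)), (95.6, np.float64(90.58), np.float64(16.7)), (96.4, np.float64(90.73), np.float64(19.0)), (97.2, np.float64(90.85), np.float64(21.0)), (98.0, np.float64(90.99), np.float64(22.3)), (98.8, np.float64(91.08), np.float64(24.0)), (99.6, np.float64(91.23), np.float64(28.1)), (100.4, np.float64(91.31), np.float64(28.4)), (101.2, np.float64(91.45), np.float64(31.8)), (102.0, np.float64(91.59), np.float64(33.6)), (102.8, np.float64(91.74), np.float64(33.3)), (103.6, np.float64(100.04), np.float64(5.5)), (104.4, np.float64(101.06), np.float64(9.7)), (105.2, np.float64(101.52), np.float64(10.1))]
38.5 [-10.3   0.    8.8] 0.1288791261591267
```

The dip began at about 87 mm and the wall stood at about 90 mm. My dip threshold was set just too low, so the ball was pushed over the notch. I'll back off to about 82 mm and approach again with thresholds taken from this log.

```bash
python3 - <<'E'
from h import *
from cell import env
d=np.array([np.cos(.2085),np.sin(.2085),0]); t0=np.load("t0.npy")
st=lambda:(round(float((env.read_tcp_pos()-t0)@d),2),round(float(-(env.read_ft_force()@d)),1))
log=[]
for x in(102,98,96,94,92,90,88,84): env.move_straight(t0+d*x,feed=25); log.append((x,)+st())
print("back",log); log=[]
dip=False
while x<100:
    x+=.8; env.move_straight(t0+d*x,feed=15); a,F=st(); log.append((round(x,1),a,F))
    if F<7.5: dip=True
    if dip and F>10: break
env.dwell(.3); print(log,st()); print(env.read_clock(),env.read_ft_force().round(1),env.read_finger_gap(),(env.read_tcp_pos()-t0).round(2))
f=env.grab_frame("side");t=env.grab_frame("top");np.savez("top10.npz",**t);w=wrist(env,"w10")
b=cv2.resize(f["color"][150:270,190:360],(400,282));c=cv2.resize(t["color"][100:290,230:360],(200,282))
cv2.imwrite("pics/w10b.png",np.hstack([b,c,cv2.resize(w["color"],(200,282))])[:,:,::-1])
E
```

```text
back [(102, 99.03, 8.3), (98, 95.56, 8.9), (96, 93.0, 11.6), (94, 91.26, 10.2), (92, 90.06, 6.4), (90, 89.72, 3.4), (88, 89.32, -5.0), (84, 88.63, -15.4)]
[(84.8, 88.74, -13.7), (85.6, 88.83, -10.9), (86.4, 88.98, -8.4), (87.2, 89.05, -6.4), (88.0, 89.19, -5.5), (88.8, 89.23, -5.0), (89.6, 89.32, -1.7), (90.4, 89.6, 2.4), (91.2, 89.82, 5.0), (92.0, 89.95, 7.0), (92.8, 90.14, 8.6), (93.6, 90.25, 11.5)] (90.24, 10.8)
43.9417 [-11.4   1.7  11.6] 0.1282444901105537 [ 8.826e+01  1.878e+01 -3.000e-02]
```

View pics/w10b.png

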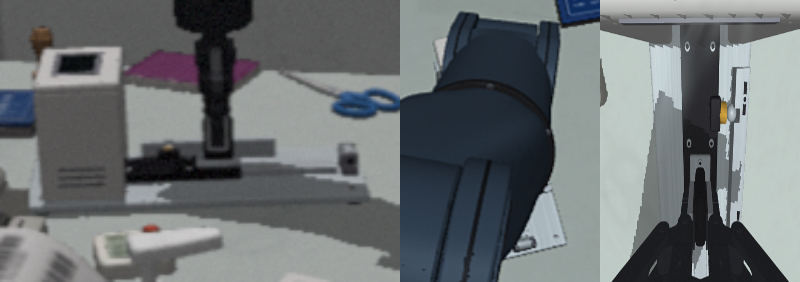

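```bash
python3 - <<'E'
from cell import env
print(env.read_ft_force(),env.read_clock()); print(env.sign_off())
E
```

```text
[-12.26145018   0.64473825   9.61818307] 44.0917
the job is handed in; nothing more can be done
None
```

Handed in at about 44 s: the tube was stood in the pocket and let go, and the gripper is holding the handle with the ball in the notch at about 90 mm by the force readings. I overshot the notch once before coming back to it. The pocket floor measured about 25 mm instead of the stated 22 mm, and the tube could not be seen under the hood at the end.

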